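Vent the air filter and hold its bayonet collar home

TASK

Please close up this bench-mounted air-line filter. First let out the trapped air: press the red vent plunger all the way down to its stop, then let it spring back up. Then turn the knurled collar on the filter until its hidden keyways drop over the pins, push it fully home against its spring and finish while still holding it down there, so that I can put the lock screw in; leave the spanner, the bolt and the roll of tape beside it where they are.

Things in the scene. Friction and masses are not known exactly. Their poses are not given: they have to be found in the camera images.
- filter_unit: Filter unit bolted to the bench: dark steel plate 110 x 260 x 12 mm (x -55 to 55, y -197.5 to 62.5 mm) carrying a round grey filter body (76 mm across, under the blue collar) and, joined by a brass pipe, a grey vent valve 44 mm across with its axis at y = -135 mm. Origin on the bench (z = 0) under the collar's axis, z up. Never moves; it carries three pins, 120 degrees apart, hidden in the collar.
- vent_top (a point): Centre of the top face of the red vent plunger, a flat round head 28 mm across and 9 mm thick on a stem; the top is 82 mm above the bench when up. It moves straight down 10 mm to its stop against a spring (about 2 N to start, 6 N at the stop) and springs back when let go.
- vent_plunger (a joint): How far the vent plunger is pressed, in m: 0 up, 0.010 at its stop.
- collar: Collar, captive on the filter: blue round skirt 74 mm across, 40 mm high, its flat top shoulder 84 mm above the bench when up, and on it a silver-ribbed knurled grip 46 mm across, 30 mm high (84 to 114 mm). Fingers gripping the knurling may push on the shoulder. Origin: centre of the skirt's underside, 44 mm up. This frame moves down with the collar but does not turn, so its yaw tells nothing.
- collar_grip (a point): On the collar's axis half-way up the knurled grip, 99 mm above the bench when up; does not turn with it. The collar turns either way without end, lightly (0.03 N m). Inside are three equal keyways 120 degrees apart that nothing outside marks; at the start they stand 20 to 100 degrees off the pins, so at most 100 degrees either way lines them up. Lined up, there is 0.1 rad of play each way.
- collar_travel (a joint): How far the collar is pushed down, in m: 0 up, 0.003 stopped hard on the pins (keyways off line), 0.012 fully home (keyways over the pins). A spring pushes it up: it takes about 3 N to start and 7 N when home, and rises if let go.
- spanner_mid (a point): Middle of a loose steel combination spanner lying on the bench, 179 x 29 x 8 mm, half-way up. Leave alone.
- bolt_mid (a point): Middle of a loose steel hex bolt with nut lying on the bench, 68 x 22 x 19 mm, half-way up. Leave alone.
- tape_roll_mid (a point): Middle of a loose roll of beige masking tape lying flat on the bench, 92 mm across, 25 mm high, half-way up. Leave alone.

How it is judged:
By the outcome, as a careful person would: the job done as asked, in the order asked, and still so for the second after the job is handed in, while the arm keeps its last pose, push and grip.
It also fails if it takes over 61 s, if anything falls off the work surface, if the arm or the gripper's body presses on something with over 40 N, if the wrist force passes 120 N, or if a joint passes its speed limit or range.

ROBOT

A 7-joint arm with a two-finger parallel gripper is mounted at the origin on a cart in front of the work surface, level with it; the furniture and walls round the work are solid. World frame = base frame: x ahead of the robot, y to its left, z up, the work surface at z = 0. Lengths are in m, angles in rad, forces in N, time in s.
With the tool pointing down it reaches from about 0.4 to 0.875 m from the base axis. Payload 19.3 kg.
Tool frame: the origin (TCP) lies between the finger pads; the fingertips stand 17 mm ahead of it and the grasp point (between the pads) lies 2 mm behind it; z points along the fingers, x is the direction in which the jaws open and shut, and the axes are right-handed (so a half turn about z gives the same grasp; the last joint's range is limited). The gripper opens to 85 mm and grips with 20 to 120 N. Pads are 22 mm wide; open, the fingers measure 114 mm over their backs; the gripper's body (76 mm by 85 mm) begins 54 mm behind the grasp point. The pads swing forward as they close: fully open they stand 13 mm farther back than shut.
Start: joints at [1.034, 0.521, -0.036, 1.599, 0.021, 1.021, -0.113], TCP at [0.281, -0.558, 0.223] pointing down, gripper open.
Joint ranges: [-2.91, 2.91], [-0.3, 2.13], [-1.5, 1.42], [0.17, 2.43], [-1.26, 4.41], [0.16, 1.93], [-2.52, 2.52]. Speed limits (rad/s): [1.89, 1.89, 2.39, 2.39, 3.01, 3.01, 3.01].

INTERFACE

Orientations are given as [roll, pitch, yaw] about the fixed x, y, z axes, in that order (R = Rz(yaw) Ry(pitch) Rx(roll)).
In Python, from workcell import bot gives the robot as it stands. The module is installed in compiled form; this text tells all that it offers.
- The arm moves only by the tool arm_command, never from a script. Its argument "targets" is a list of rows, each a list of 6 numbers: the shift along the tool's x, y, z in mm, then the turn, a rotation vector about the tool's x, y, z in degrees. In form: [[x, y, z, wx, wy, wz], ...]. A call has 1 to 8 rows; each row shifts and turns the pose as measured when the row begins, along the tool's axes as they then stand; what a row does not reach is not made up. A row lasts 1/10 s, in which the tool goes at most 50 mm and 8.59 degrees, less where a joint would pass 70% of its speed; a pose out of reach is approached as far as the arm can. A call is refused whole if a number of a shift passes 50 or a number of a turn 8.59, either way. A call with a gripper value outside its range is refused whole. "grip" is the opening in per cent of the stroke, from 0 (shut) to 100 (fully open), set as the call begins (left out, the last holds). The fingers move at their own pace and stop on an object; "grip_force" is the grip in N (left out, the last holds). Time passes only in rows, so rows that do not move let the fingers close. It gives the time, the measured TCP pose, the force and the opening at its end, in the units of the state.
- bot.observe(): the state, without advancing time (a new reading comes with each control period).
- bot.grab_frame(name): name is "side" or "top"; returns a dict with "color" (384x512x3 uint8, red, green, blue), "depth" (384x512 float32, m along the optical axis (not along the pixel's ray), 0 where there is no reading), "fov_y" (degrees; the focal length in pixels is half the picture's height over the tangent of half this angle, whatever the lens; pixels are square), "cx", "cy" (the principal point, pixels), "R" (3x3) and "t" (3): a world point X has camera coordinates R X + t. Camera axes: x right, y down, z forward; pixel columns grow to the right and rows downward; lengths in m; the calibration is good to about 2 mm. A picture is of the moment at which its call begins.
- bot.job_done(): hands the job in, once; it reports no verdict.
The state is a dict: "clock": time; "qpos": joint angles; "qd": joint speeds; "joint_efforts": joint torques, N m; "position": TCP position; "tool_rot": TCP orientation; "force": force on the tool from outside, world axes, zero at the start; "moment": the same for the moment, N m; "grip_width": finger opening in m.
Only numpy, scipy, OpenCV 4.12 (cv2) and the standard library are available. Lean on these libraries where they do the work, as an engineer would, in place of code of your own. Each camera call takes 0.05 s, during which the arm holds its last target. There are 200 camera calls.

## Working session

There is one attempt and no reset: what is moved stays moved. The work goes in short steps, Python scripts to look and compute and a tool call to move; the robot and the scene stay as the last step left them, time stands still between calls to the robot, and variables do not carry over. Pictures are saved under pics/ and viewed, about 8 in all and at most 12, crops included, and the job is handed in when it is done.

Besides the shell and the picture viewer there is one more tool, called after ">>>" by a JSON object that holds its "op" and its "data", one argument or row to a line. arm_command: Moves the arm, as the interface text tells. Its arguments: {"type":"object","properties":{"targets":{"type":"array"},"grip":{"type":"number"},"grip_force":{"type":"number"}},"required":["targets"]}

```bash
mkdir -p pics; cat > h.py <<'E'
import numpy as np, cv2
from workcell import bot
def grab(n):
    f=bot.grab_frame(n); np.savez(f'/tmp/{n}.npz',**f); return f
def w(f,u,v,d=None,z=None):
    fl=f['color'].shape[0]/2/np.tan(np.radians(f['fov_y'])/2)
    r=np.array([(u-f['cx'])/fl,(v-f['cy'])/fl,1.]); R=np.array(f['R']);t=np.array(f['t'])
    if z is not None:
        c=-R.T@t; q=R.T@r; return c+q*(z-c[2])/q[2]
    return R.T@(r*d-t)
def px(f,X):
    fl=f['color'].shape[0]/2/np.tan(np.radians(f['fov_y'])/2)
    c=np.array(f['R'])@X+np.array(f['t']); return c[:2]/c[2]*fl+[f['cx'],f['cy']]
E
python3 - <<'E'
from h import *
for n in('side','top'):
    f=grab(n); print(n,f['fov_y'],f['cx'],f['cy'],np.round(f['R'],3).tolist(),np.round(f['t'],3))
    cv2.imwrite(f'pics/{n}1.png',cv2.cvtColor(f['color'],cv2.COLOR_RGB2BGR))
print(bot.observe())
E
```

```text
side 52.11775679151441 256.433122375498 190.80424805250064 [[0.98, -0.196, 0.02], [-0.107, -0.62, -0.777], [0.165, 0.76, -0.629]] [-0.555  0.159  0.768]
top 46.906544170083244 256.35843237466656 192.7480585777619 [[0.01, -0.999, 0.032], [-0.995, -0.014, -0.098], [0.098, -0.031, -0.995]] [0.018 0.593 0.997]
{'clock': 0.1, 'qpos': array([ 1.03382374,  0.52198772, -0.03633799,  1.59990757,  0.021204  ,
        1.02110006, -0.11277041]), 'qd': array([ 7.22350478e-04, -1.21796743e-03, -1.16580162e-03, -1.88928382e-03,
        8.41737295e-04, -7.33503885e-04, -6.51379690e-05]), 'joint_efforts': array([ 2.68004544e-03, -9.28497791e+01,  1.98360801e+00, -3.70536268e+01,
        1.81465043e-02,  5.32059858e-03,  7.52690062e-05]), 'position': array([ 0.28109794, -0.55789266,  0.22277796]), 'tool_rot': array([ 3.14152459e+00,  1.01534361e-03, -1.10399471e+00]), 'force': array([-0.04691306,  0.54870933,  0.44184346]), 'moment': array([-0.01958963,  0.02202957,  0.017773  ]), 'grip_width': 0.0856006190495302}
```

View pics/top1.png

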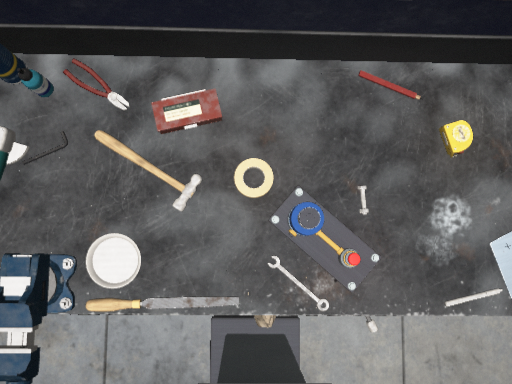

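View pics/side1.png

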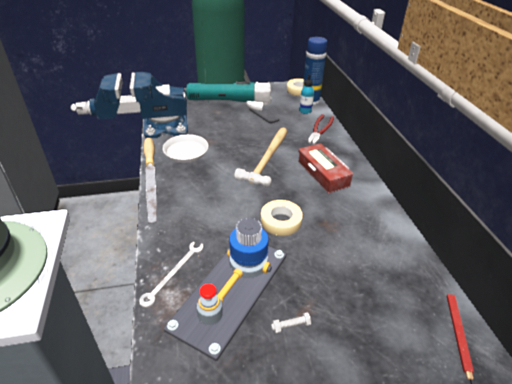

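Top view: the collar is at about (307,218), the vent at (353,259), the tape at (254,178), the bolt at (363,200) and the spanner at (298,282). Side view: the red head is at (208,291) and the grip top at (248,226).

```bash
python3 - <<'E'
from h import *
T=dict(np.load('/tmp/top.npz'));S=dict(np.load('/tmp/side.npz'))
def red(f):
    c=f['color'].astype(int); m=(c[...,0]>180)&(c[...,1]<90)&(c[...,2]<90)
    n,l,s,ce=cv2.connectedComponentsWithStats(m.astype('uint8')); return [(s[i].tolist(),ce[i].round(1)) for i in range(1,n) if s[i][4]>25]
def blue(f):
    c=f['color'].astype(int); m=(c[...,2]>110)&(c[...,0]<60)&(c[...,1]<110)
    n,l,s,ce=cv2.connectedComponentsWithStats(m.astype('uint8')); return [(s[i].tolist(),ce[i].round(1)) for i in range(1,n) if s[i][4]>60]
print('T',red(T),blue(T));print('S',red(S),blue(S))
for n,u,v,z in(('vent',353,258.5,.082),('collar',307,218,.084),('tape',254,178,.025)):
    print(n,w(T,u,v,z=z).round(4),w(T,u,v,d=T['depth'][int(v),int(u)]).round(4))
# point clouds from top for height bands
H,W=T['depth'].shape; vv,uu=np.mgrid[:H,:W]
fl=H/2/np.tan(np.radians(T['fov_y'])/2);d=T['depth']
P=np.stack([(uu-T['cx'])/fl*d,(vv-T['cy'])/fl*d,d],-1); X=(P-T['t'])@T['R']
for (a,b),(lo,hi) in {((280,190),(335,245)):(.075,.092),((281,191),(335,245)):(.106,.122),((335,240),(372,278)):(.074,.09)}.items():
    x=X[a[1] if 0 else b:hi if 0 else 0] if 0 else X[(a if 0 else b):(1)] if 0 else None
for (u0,v0,u1,v1,lo,hi) in((280,190,335,245,.075,.092),(280,190,335,245,.104,.122),(335,240,372,278,.074,.09)):
    x=X[v0:v1,u0:u1].reshape(-1,3); x=x[(x[:,2]>lo)&(x[:,2]<hi)]; print(len(x),x.min(0).round(4),x.max(0).round(4),((x.min(0)+x.max(0))/2).round(4))
print('side red',w(S,208,290,z=.082).round(4),'side grip top',w(S,248.5,224,z=.114).round(4))
v=np.array([.0]);
E
python3 - <<'E'
import sys; sys.path.insert(0,'.')
from h import *
S=dict(np.load('/tmp/side.npz'));T=dict(np.load('/tmp/top.npz'))
a=cv2.resize(cv2.cvtColor(T['color'][180:290,255:385],cv2.COLOR_RGB2BGR),None,fx=3,fy=3)
b=cv2.resize(cv2.cvtColor(S['color'][210:320,180:310],cv2.COLOR_RGB2BGR),None,fx=3,fy=3)
cv2.imwrite('pics/crop1.png',np.hstack([a,b]))
E
```

```text
T [([348, 253, 13, 12, 49], array([353.8, 258.6]))] []
S [([200, 284, 16, 15, 191], array([207.5, 290.8])), ([448, 295, 25, 77, 544], array([460.1, 333.9]))] [([230, 242, 38, 24, 440], array([247.2, 256.4]))]
vent [ 0.446  -0.1857  0.082 ] [ 0.4459 -0.1863  0.0797]
collar [ 0.533  -0.0848  0.084 ] [ 0.5317 -0.0803  0.1143]
tape [0.6274 0.0308 0.025 ] [ 0.6313  0.03   -0.0042]
491 [ 0.4981 -0.1208  0.076 ] [ 0.5686 -0.0496  0.0912] [ 0.5333 -0.0852  0.0836]
370 [ 0.5107 -0.1082  0.1045] [ 0.5556 -0.0632  0.1191] [ 0.5331 -0.0857  0.1118]
126 [ 0.4338 -0.2025  0.0756] [ 0.4579 -0.1755  0.0854] [ 0.4459 -0.189   0.0805]
side red [ 0.4458 -0.188   0.082 ] side grip top [ 0.5335 -0.0785  0.114 ]
```

View pics/crop1.png

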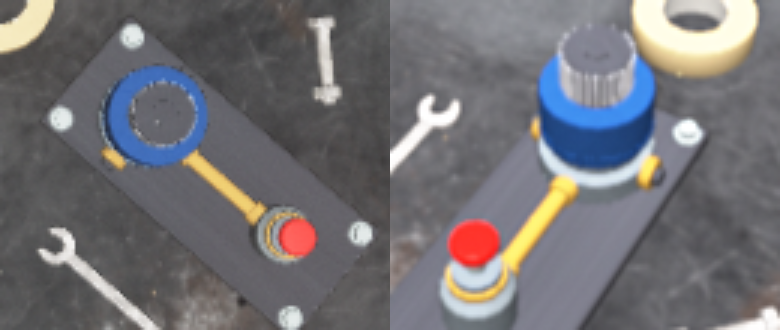

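>>> {"op": "arm_command", "data": {
  "targets": [
    [-30,-37,0,0,0,0],
    [-30,-37,0,0,0,0],
    [-30,-37,0,0,0,0],
    [-30,-37,0,0,0,0],
    [-30,-37,0,0,0,0],
    [-30,-37,0,0,0,0],
    [-30,-37,0,0,0,0],
    [-30,-37,0,0,0,0]
  ],
  "grip": 0,
  "grip_force": 40
}}

```text
clock: 0.9
position: [0.4384, -0.203, 0.2202]
tool_rot: [3.138, 0.002, -1.115]
force: [0.9, -0.7, -0.3]
grip_width: 0.0
```

>>> {"op": "arm_command", "data": {
  "targets": [
    [-8,-10,30,0,0,0],
    [0,0,30,0,0,0],
    [0,0,25,0,0,0],
    [0,0,0,0,0,0],
    [0,0,0,0,0,0]
  ]
}}

```text
clock: 1.4
position: [0.4472, -0.183, 0.1337]
tool_rot: [3.141, 0.003, -1.103]
force: [-0.4, -0.5, 0.7]
grip_width: -0.0
```

```bash
python3 - <<'E'
from h import *
o=bot.observe(); print(o['position'],o['tool_rot'],o['qpos'],o['force'])
y=o['tool_rot'][2]; d=np.array([.4459,-.188])-o['position'][:2]
print('tool d mm',1e3*(d@[np.cos(y),np.sin(y)]),1e3*(d@[np.sin(y),-np.cos(y)]))
S=grab('side');T=grab('top')
a=cv2.resize(cv2.cvtColor(T['color'][200:310,290:420],cv2.COLOR_RGB2BGR),None,fx=3,fy=3)
b=cv2.resize(cv2.cvtColor(S['color'][210:320,150:280],cv2.COLOR_RGB2BGR),None,fx=3,fy=3)
cv2.imwrite('pics/crop2.png',np.hstack([a,b]))
E
```

```text
[ 0.44721734 -0.18302339  0.13370347] [ 3.14143687e+00  2.95981199e-03 -1.10325017e+00] [ 0.39216556  0.43428955 -0.16026855  2.04122849  0.10414334  0.67568771
 -0.93820671] [-0.43593514 -0.53403067  0.68881602]
tool d mm 3.8487810031219696 3.418906257108868
```

View pics/crop2.png

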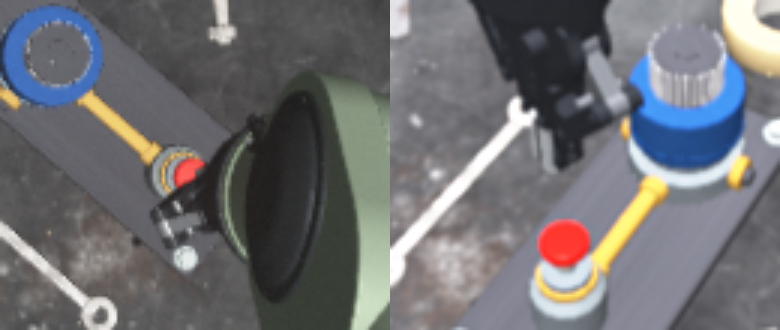

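The closed fingertips hang just above the red head (side crop about (555,165), head at (563,240)). They need about 4 mm of lateral correction before pressing.

>>> {"op": "arm_command", "data": {
  "targets": [
    [4,3,10,0,0,0],
    [0,0,12,0,0,0],
    [0,0,5,0,0,0],
    [0,0,0,0,0,0]
  ]
}}

```text
clock: 1.9
position: [0.4474, -0.19, 0.1071]
tool_rot: [-3.139, -0.001, -1.105]
force: [-0.1, -0.1, 0.1]
grip_width: 0.0
```

>>> {"op": "arm_command", "data": {
  "targets": [
    [0,0,4,0,0,0],
    [0,0,4,0,0,0],
    [0,0,0,0,0,0]
  ]
}}

```text
clock: 2.2
position: [0.4475, -0.1899, 0.0985]
tool_rot: [-3.138, -0.001, -1.105]
force: [-0.5, -0.6, -0.5]
grip_width: 0.0001
```

>>> {"op": "arm_command", "data": {
  "targets": [
    [0,0,3,0,0,0],
    [0,0,3,0,0,0],
    [0,0,0,0,0,0]
  ]
}}

```text
clock: 2.5
position: [0.4476, -0.1899, 0.0921]
tool_rot: [-3.138, -0.001, -1.105]
force: [0.1, -0.4, 0.5]
grip_width: 0.0001
```

>>> {"op": "arm_command", "data": {
  "targets": [
    [0,0,2,0,0,0],
    [0,0,2,0,0,0],
    [0,0,0,0,0,0]
  ]
}}

```text
clock: 2.8
position: [0.4477, -0.1899, 0.0879]
tool_rot: [-3.138, -0.001, -1.105]
force: [0.7, -0.1, 0.7]
grip_width: 0.0001
```

```bash
python3 - <<'E'
from h import *
o=bot.observe(); print(o['position'],o['force'],o['moment'])
S=grab('side');T=grab('top')
p=o['position'].copy(); p[2]-=.017; print('tip px',px(S,p),px(T,p), 'vent px',px(S,np.array([.4459,-.188,.082])))
a=cv2.resize(cv2.cvtColor(T['color'][235:285,325:385],cv2.COLOR_RGB2BGR),None,fx=6,fy=6,interpolation=cv2.INTER_CUBIC)
b=cv2.resize(cv2.cvtColor(S['color'][265:315,180:240],cv2.COLOR_RGB2BGR),None,fx=6,fy=6,interpolation=cv2.INTER_CUBIC)
cv2.imwrite('pics/crop3.png',np.hstack([a,b]))
E
```

```text
[ 0.44772836 -0.18990815  0.0878881 ] [ 0.67619002 -0.06676958  0.69599747] [-0.01850533  0.06353458 -0.03933509]
tip px [209.63584668 294.90464309] [353.6098533  257.48188758] vent px [208.03640705 290.00257968]
```

View pics/crop3.png

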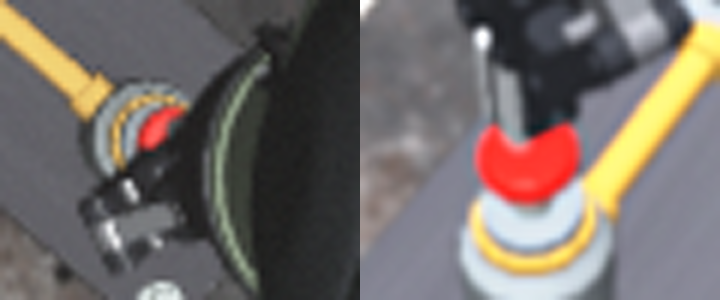

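The fingertip is just touching the red head, which is still up (rows 285-299, as before). The tips seem to stand less far ahead than I assumed, so I'll keep pressing and watch the force.

>>> {"op": "arm_command", "data": {
  "targets": [
    [0,0,2,0,0,0],
    [0,0,2,0,0,0],
    [0,0,0,0,0,0]
  ]
}}

```text
clock: 3.2
position: [0.448, -0.1899, 0.0839]
tool_rot: [-3.138, -0.002, -1.105]
force: [-0.7, 0.8, 0.4]
grip_width: -0.0001
```

>>> {"op": "arm_command", "data": {
  "targets": [
    [0,0,2,0,0,0],
    [0,0,2,0,0,0],
    [0,0,0,0,0,0]
  ]
}}

```text
clock: 3.5
position: [0.4479, -0.1899, 0.0795]
tool_rot: [-3.138, -0.002, -1.105]
force: [-0.5, -0.8, 0.3]
grip_width: 0.0001
```

```bash
python3 - <<'E'
from h import *
o=bot.observe(); print(o['position'],o['force'],o['tool_rot'])
S=grab('side');T=grab('top')
H,W=S['depth'].shape; vv,uu=np.mgrid[:H,:W]
fl=H/2/np.tan(np.radians(S['fov_y'])/2);d=S['depth']
X=(np.stack([(uu-S['cx'])/fl*d,(vv-S['cy'])/fl*d,d],-1)-S['t'])@S['R']
for v in range(274,304,2): print(v,[tuple((X[v,u]*1000).round().astype(int).tolist()) for u in range(200,217,4)])
b=cv2.resize(cv2.cvtColor(S['color'][240:315,165:255],cv2.COLOR_RGB2BGR),None,fx=8,fy=8,interpolation=cv2.INTER_CUBIC)
cv2.imwrite('pics/crop4.png',b)
E
```

```text
[ 0.44794648 -0.18993973  0.07949324] [-0.45908454 -0.79543574  0.32271196] [-3.13779217e+00 -1.57256025e-03 -1.10529072e+00]
274 [(436, -188, 125), (442, -203, 142), (448, -204, 141), (454, -206, 143), (458, -232, 174)]
276 [(435, -188, 120), (441, -203, 138), (447, -205, 139), (453, -211, 144), (458, -236, 174)]
278 [(435, -188, 116), (441, -204, 134), (447, -202, 130), (452, -226, 159), (457, -236, 170)]
280 [(435, -187, 109), (441, -199, 122), (447, -213, 140), (452, -224, 152), (457, -235, 164)]
282 [(434, -106, 3), (441, -198, 117), (446, -216, 139), (452, -223, 146), (457, -234, 158)]
284 [(434, -121, 15), (440, -199, 113), (446, -201, 115), (452, -225, 143), (457, -234, 154)]
286 [(433, -123, 12), (440, -198, 106), (446, -200, 108), (452, -201, 108), (459, -197, 101)]
288 [(433, -180, 80), (440, -197, 101), (446, -201, 104), (452, -199, 100), (462, -134, 13)]
290 [(433, -186, 83), (439, -197, 95), (446, -201, 99), (452, -189, 82), (459, -190, 82)]
292 [(433, -189, 82), (439, -192, 83), (445, -192, 82), (452, -193, 82), (459, -190, 76)]
294 [(432, -190, 78), (439, -195, 83), (445, -197, 84), (451, -197, 83), (461, -148, 14)]
296 [(431, -145, 12), (438, -198, 82), (445, -199, 81), (451, -200, 80), (458, -184, 57)]
298 [(431, -184, 59), (438, -198, 75), (444, -201, 78), (451, -188, 59), (458, -188, 58)]
300 [(431, -189, 59), (438, -191, 60), (444, -192, 61), (451, -191, 58), (457, -193, 58)]
302 [(431, -191, 57), (437, -193, 58), (444, -194, 58), (450, -197, 60), (457, -196, 58)]
```

View pics/crop4.png

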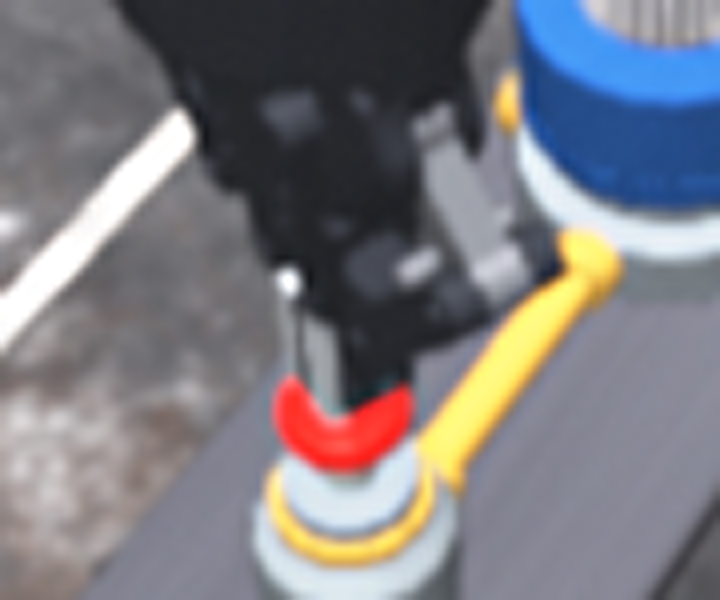

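The depth on the finger face puts the fingertip at z≈0.096, above the still-raised red head, although the TCP reads 0.0795. The tips are therefore about 14 mm above the plunger, not touching it, and the vertical offset is not what I expected. I'll continue down in guarded steps with a small centring correction.

>>> {"op": "arm_command", "data": {
  "targets": [
    [-2,1,4,0,0,0],
    [0,0,4,0,0,0],
    [0,0,0,0,0,0]
  ]
}}

```text
clock: 3.9
position: [0.4462, -0.1886, 0.0712]
tool_rot: [-3.137, -0.002, -1.105]
force: [0.6, -1.0, 1.5]
grip_width: -0.0
```

>>> {"op": "arm_command", "data": {
  "targets": [
    [0,0,3,0,0,0],
    [0,0,2,0,0,0],
    [0,0,0,0,0,0]
  ]
}}

```text
clock: 4.2
position: [0.4463, -0.1886, 0.0659]
tool_rot: [-3.137, -0.002, -1.105]
force: [-0.5, 0.4, 4.8]
grip_width: 0.0001
```

>>> {"op": "arm_command", "data": {
  "targets": [
    [0,0,2,0,0,0],
    [0,0,2,0,0,0],
    [0,0,0,0,0,0]
  ]
}}

```text
clock: 4.5
position: [0.4464, -0.1887, 0.064]
tool_rot: [-3.137, -0.003, -1.106]
force: [-6.2, 3.2, 12.1]
grip_width: -0.0001
```

```bash
python3 - <<'E'
from h import *
o=bot.observe(); print(o['position'],o['force'],o['moment'])
S=grab('side');T=grab('top')
a=cv2.resize(cv2.cvtColor(T['color'][220:290,320:395],cv2.COLOR_RGB2BGR),None,fx=5,fy=5,interpolation=cv2.INTER_CUBIC)
b=cv2.resize(cv2.cvtColor(S['color'][250:320,175:255],cv2.COLOR_RGB2BGR),None,fx=5,fy=5,interpolation=cv2.INTER_CUBIC)
cv2.imwrite('pics/crop5.png',np.hstack([a,b]))
c=S['color'].astype(int); m=(c[...,0]>180)&(c[...,1]<90)&(c[...,2]<90); m[:,300:]=0; v,u=np.nonzero(m); print('red rows',v.min(),v.max(),u.min(),u.max())
for z in(.073,.063): print(px(S,np.array([.4459,-.202,z])))
E
```

```text
[ 0.446411   -0.18865505  0.06398571] [-6.21299534  3.21246207 12.11882118] [0.65519528 1.23666767 0.00813892]
red rows 293 301 200 215
[209.22369092 300.36097094]
[209.55799464 304.00680626]
```

View pics/crop5.png

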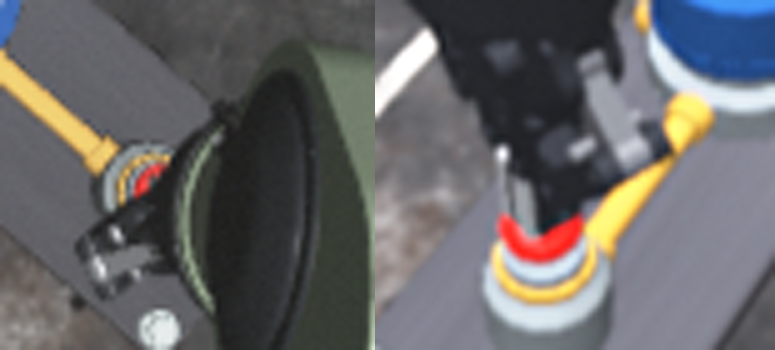

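The plunger has visibly gone down (red lower edge moved from row 298 to 301). The force has risen past the 6 N spring value, so I'll push a bit more to confirm the hard stop.

>>> {"op": "arm_command", "data": {
  "targets": [
    [0,0,2,0,0,0],
    [0,0,2,0,0,0]
  ]
}}

```text
clock: 4.8
position: [0.4467, -0.1888, 0.0631]
tool_rot: [-3.137, -0.005, -1.106]
force: [-19.4, 8.7, 73.8]
grip_width: 0.0002
```

>>> {"op": "arm_command", "data": {
  "targets": [
    [0,0,3,0,0,0]
  ]
}}

```text
clock: 4.9
position: [0.4468, -0.1889, 0.0626]
tool_rot: [-3.136, -0.006, -1.106]
force: [-25.5, 10.3, 103.4]
grip_width: -0.0001
```

```bash
python3 - <<'E'
from h import *
o=bot.observe(); print(o['position'],o['force'],o['moment'])
S=grab('side')
c=S['color'].astype(int); m=(c[...,0]>150)&(c[...,1]<90)&(c[...,2]<90); m[:,300:]=0; v,u=np.nonzero(m); print('red rows',v.min(),v.max(),u.min(),u.max())
for k in (204,207,210,213): print(k,c[294:306,k,0].tolist(),c[294:306,k,2].tolist())
E
```

```text
[ 0.44678693 -0.18888019  0.06262404] [-25.45265222  10.31875647 103.39379815] [ 2.49770838  5.60270266 -0.04308472]
red rows 294 301 200 216
204 [145, 162, 209, 255, 255, 255, 255, 247, 215, 213, 207, 164] [163, 167, 169, 135, 87, 53, 32, 69, 170, 233, 239, 198]
207 [80, 79, 87, 165, 255, 255, 255, 255, 229, 215, 219, 207] [87, 90, 106, 134, 126, 98, 60, 28, 97, 217, 244, 238]
210 [27, 41, 135, 255, 255, 255, 255, 244, 205, 212, 219, 193] [41, 41, 39, 41, 49, 51, 37, 42, 132, 225, 243, 225]
213 [117, 254, 255, 255, 255, 253, 217, 197, 211, 210, 179, 156] [68, 55, 45, 41, 33, 30, 83, 178, 235, 241, 216, 159]
```

It is hard on its stop: stiff contact, with no further travel. The force climbed too high (103 N), so I'm backing off at once.

>>> {"op": "arm_command", "data": {
  "targets": [
    [0,0,-5,0,0,0],
    [0,0,-10,0,0,0],
    [0,0,-25,0,0,0],
    [0,0,-30,0,0,0],
    [0,0,-30,0,0,0],
    [0,0,-10,0,0,0],
    [0,0,0,0,0,0]
  ]
}}

```text
clock: 5.65
position: [0.4456, -0.1882, 0.1786]
tool_rot: [-3.136, -0.006, -1.106]
force: [-0.1, 0.3, -1.1]
grip_width: -0.0
```

```bash
python3 - <<'E'
from h import *
o=bot.observe(); print(o['position'],o['tool_rot'],o['force'],o['qpos'])
S=grab('side')
c=S['color'].astype(int); m=(c[...,0]>150)&(c[...,1]<90)&(c[...,2]<90); m[:,300:]=0; v,u=np.nonzero(m); print('red rows',v.min(),v.max(),u.min(),u.max())
y=o['tool_rot'][2]; d=np.array([.5331,-.0855])-o['position'][:2]
print('tool d mm',1e3*(d@[np.cos(y),np.sin(y)]),1e3*(d@[np.sin(y),-np.cos(y)]))
E
```

```text
[ 0.44561519 -0.188169    0.17857448] [-3.13605186 -0.00607099 -1.10577733] [-0.07745847  0.33246709 -1.1390232 ] [ 0.41004865  0.35967402 -0.16770923  2.00968383  0.08578391  0.77052475
 -0.91401401]
red rows 284 298 200 215
tool d mm -52.5352234128735 -124.23592931786672
```

The plunger is back up (rows 284-298, same as at the start). Now I'll go above the collar with the gripper open.

>>> {"op": "arm_command", "data": {
  "targets": [
    [-13,-31,0,0,0,0],
    [-13,-31,0,0,0,0],
    [-13,-31,0,0,0,0],
    [-12,-29,0,0,0,0],
    [0,0,0,0,0,0],
    [0,0,0,0,0,0]
  ],
  "grip": 100,
  "grip_force": 40
}}

```text
clock: 6.3
position: [0.5313, -0.0844, 0.1698]
tool_rot: [3.138, 0.0, -1.108]
force: [0.0, -0.2, -0.4]
grip_width: 0.0848
```

```bash
cat > st.py <<'E'
from h import *
o=bot.observe(); print(o['clock'],o['position'].round(4),o['tool_rot'].round(3),o['force'].round(1),o['moment'].round(2),o['qpos'].round(2),o['grip_width'])
y=o['tool_rot'][2]; d=np.array([.5331,-.0855])-o['position'][:2]
print('tool d mm',1e3*(d@[np.cos(y),np.sin(y)]),1e3*(d@[np.sin(y),-np.cos(y)]))
E
python3 st.py
```

```text
6.3 [ 0.5313 -0.0844  0.1698] [ 3.138  0.    -1.108] [ 0.  -0.2 -0.4] [-0.05  0.03 -0.02] [ 0.18  0.46 -0.18  1.87  0.11  0.82 -1.17] 0.08484230667307019
tool d mm 1.8195240876630443 -1.0980647487460795
```

>>> {"op": "arm_command", "data": {
  "targets": [
    [2,-1,20,0,0,0],
    [0,0,25,0,0,0],
    [0,0,25,0,0,0],
    [0,0,8,0,0,0],
    [0,0,0,0,0,0]
  ]
}}

```text
clock: 6.8
position: [0.5296, -0.0889, 0.0864]
tool_rot: [3.134, 0.002, -1.111]
force: [1.1, -0.2, 1.0]
grip_width: 0.0854
```

```bash
python3 st.py; python3 - <<'E'
from h import *
S=grab('side')
b=cv2.resize(cv2.cvtColor(S['color'][190:290,190:310],cv2.COLOR_RGB2BGR),None,fx=6,fy=6,interpolation=cv2.INTER_CUBIC)
cv2.imwrite('pics/crop6.png',b)
E
```

```text
6.8 [ 0.5296 -0.0889  0.0864] [ 3.134e+00  2.000e-03 -1.111e+00] [ 1.1 -0.2  1. ] [0.02 0.03 0.05] [ 0.17  0.58 -0.16  1.93  0.15  0.65 -1.2 ] 0.08535273619689923
tool d mm -1.4397489294037604 -4.67426414736848
```

View pics/crop6.png

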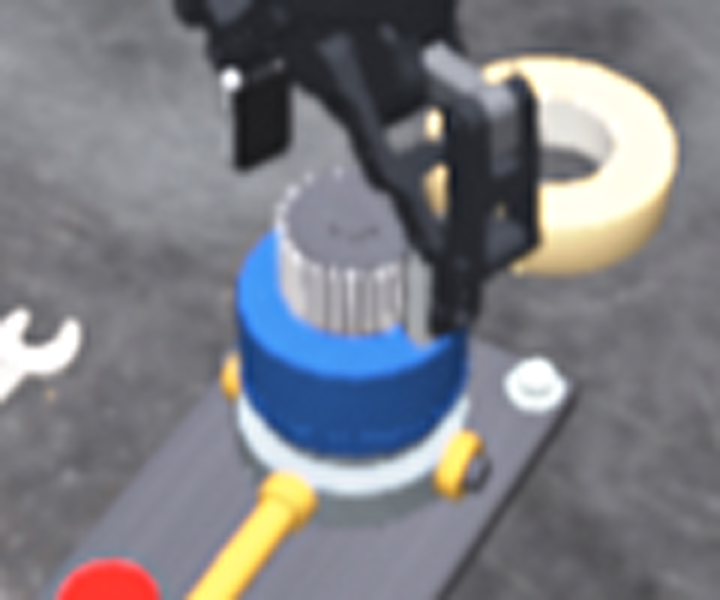

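The collar is between the open fingers: right finger tip at about (262.5,245.5) in the full image, left tip at about (233,217). I'll estimate the tip height from those.

```bash
python3 - <<'E'
from h import *
S=dict(np.load('/tmp/side.npz'))
for z in(.08,.09,.1,.11,.12): print(z,px(S,np.array([.549,-.127,z])).round(1),px(S,np.array([.5104,-.0508,z])).round(1))
E
```

```text
0.08 [261.6 254.9] [234.1 228.4]
0.09 [261.8 251.1] [234.  224.6]
0.1 [261.9 247.3] [234.  220.9]
0.11 [262.1 243.4] [233.9 217. ]
0.12 [262.3 239.4] [233.8 213.1]
```

The tips are at z≈0.107 with the TCP at 0.086. This agrees with the vent contact plus the 13 mm swing. I'll centre, go lower and grip.

>>> {"op": "arm_command", "data": {
  "targets": [
    [-1,-5,5,0,0,0],
    [0,0,5,0,0,0],
    [0,0,2,0,0,0],
    [0,0,0,0,0,0]
  ]
}}

```text
clock: 7.25
position: [0.5354, -0.086, 0.0765]
tool_rot: [3.137, -0.001, -1.112]
force: [0.2, 0.9, 1.0]
grip_width: 0.0857
```

```bash
python3 st.py
```

```text
7.25 [ 0.5354 -0.086   0.0765] [ 3.137e+00 -1.000e-03 -1.112e+00] [0.2 0.9 1. ] [ 0.01 -0.02  0.03] [ 0.16  0.6  -0.16  1.93  0.16  0.63 -1.21] 0.08569440075582099
tool d mm -1.5108363901270272 1.8165248806469603
```

>>> {"op": "arm_command", "data": {
  "targets": [
    [-1.5,2,2,0,0,0],
    [0,0,0,0,0,0],
    [0,0,0,0,0,0],
    [0,0,0,0,0,0],
    [0,0,0,0,0,0],
    [0,0,0,0,0,0]
  ],
  "grip": 0,
  "grip_force": 40
}}

```text
clock: 7.85
position: [0.5331, -0.0857, 0.0753]
tool_rot: [3.138, -0.001, -1.112]
force: [0.4, -0.5, -0.1]
grip_width: 0.0436
```

```bash
python3 st.py
```

```text
7.85 [ 0.5331 -0.0857  0.0753] [ 3.138e+00 -1.000e-03 -1.112e+00] [ 0.4 -0.5 -0.1] [-0.   -0.   -0.01] [ 0.16  0.6  -0.16  1.93  0.16  0.62 -1.21] 0.04357707634671136
tool d mm -0.2004874305630516 -0.15205568051299037
```

Gripped at about 44 mm. Now I'll press down to find the pins.

>>> {"op": "arm_command", "data": {
  "targets": [
    [0,0,1.5,0,0,0],
    [0,0,0,0,0,0]
  ]
}}

```text
clock: 8.05
position: [0.5331, -0.0857, 0.0738]
tool_rot: [3.138, -0.001, -1.112]
force: [-0.9, 0.3, 2.9]
grip_width: 0.0438
```

>>> {"op": "arm_command", "data": {
  "targets": [
    [0,0,1.5,0,0,0],
    [0,0,0,0,0,0]
  ]
}}

```text
clock: 8.25
position: [0.5331, -0.0857, 0.0723]
tool_rot: [3.138, -0.001, -1.112]
force: [-1.0, -0.2, 3.5]
grip_width: 0.0437
```

>>> {"op": "arm_command", "data": {
  "targets": [
    [0,0,0.3,0,0,-6],
    [0,0,0.4,0,0,0]
  ]
}}

```text
clock: 8.45
position: [0.5332, -0.0858, 0.0719]
tool_rot: [3.138, -0.002, -1.003]
force: [-4.4, 0.4, 15.0]
grip_width: 0.0437
```

>>> {"op": "arm_command", "data": {
  "targets": [
    [0,0,0.2,0,0,-6],
    [0,0,0.4,0,0,0]
  ]
}}

```text
clock: 8.65
position: [0.5332, -0.0858, 0.072]
tool_rot: [3.138, -0.001, -0.894]
force: [-3.7, 0.1, 12.4]
grip_width: 0.0433
```

```bash
python3 st.py
```

```text
8.65 [ 0.5332 -0.0858  0.072 ] [ 3.138e+00 -1.000e-03 -8.940e-01] [-3.7  0.1 12.4] [0.29 0.97 0.13] [ 0.2   0.61 -0.21  1.93  0.22  0.62 -1.04] 0.04328322329418388
tool d mm -0.2842336019237198 -0.1345090936100556
```

The collar is hard on the pins at TCP z=0.072 with 12-15 N. I'll keep turning in 6° steps with light pressure.

>>> {"op": "arm_command", "data": {
  "targets": [
    [0,0,0.2,0,0,-6],
    [0,0,0.4,0,0,0]
  ]
}}

```text
clock: 8.85
position: [0.5331, -0.0858, 0.072]
tool_rot: [3.138, -0.001, -0.785]
force: [-3.6, 0.4, 12.9]
grip_width: 0.0436
```

>>> {"op": "arm_command", "data": {
  "targets": [
    [0,0,0.2,0,0,-6],
    [0,0,0.4,0,0,0]
  ]
}}

```text
clock: 9.05
position: [0.5332, -0.0858, 0.072]
tool_rot: [3.138, -0.001, -0.676]
force: [-3.9, 0.6, 13.0]
grip_width: 0.0437
```

>>> {"op": "arm_command", "data": {
  "targets": [
    [0,0,0.2,0,0,-6],
    [0,0,0.4,0,0,0]
  ]
}}

```text
clock: 9.25
position: [0.5332, -0.0859, 0.0719]
tool_rot: [3.137, -0.001, -0.567]
force: [-3.5, 0.5, 13.0]
grip_width: 0.0435
```

>>> {"op": "arm_command", "data": {
  "targets": [
    [0,0,0.2,0,0,-6],
    [0,0,0.4,0,0,0]
  ]
}}

```text
clock: 9.45
position: [0.5332, -0.0859, 0.072]
tool_rot: [3.137, -0.001, -0.458]
force: [-3.6, -0.3, 13.5]
grip_width: 0.0437
```

>>> {"op": "arm_command", "data": {
  "targets": [
    [0,0,0.2,0,0,-6],
    [0,0,0.4,0,0,0]
  ]
}}

```text
clock: 9.65
position: [0.5332, -0.086, 0.0719]
tool_rot: [3.137, -0.001, -0.349]
force: [-3.4, 0.5, 13.9]
grip_width: 0.0438
```

>>> {"op": "arm_command", "data": {
  "targets": [
    [0,0,0.2,0,0,-6],
    [0,0,0.4,0,0,0]
  ]
}}

```text
clock: 9.85
position: [0.5333, -0.086, 0.072]
tool_rot: [3.136, -0.0, -0.24]
force: [-3.4, 0.2, 12.7]
grip_width: 0.0438
```

```bash
python3 st.py
```

```text
9.85 [ 0.5333 -0.086   0.072 ] [ 3.136 -0.    -0.24 ] [-3.4  0.2 12.7] [0.19 1.03 0.12] [ 0.33  0.63 -0.39  1.93  0.38  0.66 -0.53] 0.04384152892979819
tool d mm -0.2703255251326881 -0.44283880074363663
```

>>> {"op": "arm_command", "data": {
  "targets": [
    [0,0,0.2,0,0,-6],
    [0,0,0.4,0,0,0]
  ]
}}

```text
clock: 10.05
position: [0.5332, -0.086, 0.0716]
tool_rot: [3.136, 0.0, -0.132]
force: [-1.2, -0.0, 3.7]
grip_width: 0.0436
```

>>> {"op": "arm_command", "data": {
  "targets": [
    [0,0,0.2,0,0,-6],
    [0,0,0.4,0,0,0]
  ]
}}

```text
clock: 10.25
position: [0.5333, -0.086, 0.071]
tool_rot: [3.137, 0.001, -0.03]
force: [-0.9, 0.1, 4.4]
grip_width: 0.0435
```

>>> {"op": "arm_command", "data": {
  "targets": [
    [0,0,0.2,0,0,-6],
    [0,0,0.4,0,0,0]
  ]
}}

```text
clock: 10.45
position: [0.5333, -0.086, 0.0703]
tool_rot: [3.137, 0.001, 0.067]
force: [-1.1, 0.2, 4.7]
grip_width: 0.0438
```

The keyways have dropped over the pins: z is falling with only the spring force. I'll relieve the twist slightly and push home.

>>> {"op": "arm_command", "data": {
  "targets": [
    [0,0,0.5,0,0,4],
    [0,0,1.5,0,0,0],
    [0,0,1.5,0,0,0],
    [0,0,1.5,0,0,0]
  ]
}}

```text
clock: 10.85
position: [0.5333, -0.086, 0.0652]
tool_rot: [3.137, 0.001, -0.031]
force: [-1.3, -0.1, 6.3]
grip_width: 0.0434
```

```bash
python3 st.py
```

```text
10.85 [ 0.5333 -0.086   0.0652] [ 3.137e+00  1.000e-03 -3.100e-02] [-1.3 -0.1  6.3] [-0.03  0.54  0.04] [ 0.36  0.65 -0.44  1.93  0.43  0.66 -0.37] 0.04343591332015379
tool d mm -0.19657396252796389 -0.5047288067621952
```

>>> {"op": "arm_command", "data": {
  "targets": [
    [0,0,1.2,0,0,0],
    [0,0,0.6,0,0,0],
    [0,0,0,0,0,0]
  ]
}}

```text
clock: 11.15
position: [0.5333, -0.086, 0.0634]
tool_rot: [3.137, 0.0, -0.05]
force: [-1.5, -0.3, 6.9]
grip_width: 0.0436
```

>>> {"op": "arm_command", "data": {
  "targets": [
    [0,0,0.5,0,0,0],
    [0,0,0.4,0,0,0]
  ]
}}

```text
clock: 11.35
position: [0.5334, -0.086, 0.063]
tool_rot: [3.137, 0.0, -0.063]
force: [-5.0, 0.1, 18.9]
grip_width: 0.0438
```

>>> {"op": "arm_command", "data": {
  "targets": [
    [0,0,0.4,0,0,0]
  ]
}}

```text
clock: 11.45
position: [0.5333, -0.086, 0.063]
tool_rot: [3.136, 0.0, -0.069]
force: [-4.8, 0.3, 16.1]
grip_width: 0.0437
```

```bash
python3 st.py
```

```text
11.45 [ 0.5333 -0.086   0.063 ] [ 3.136  0.    -0.069] [-4.8  0.3 16.1] [0.09 1.31 0.  ] [ 0.35  0.65 -0.42  1.93  0.43  0.65 -0.41] 0.04370577117032476
tool d mm -0.2772008101987279 -0.4803500544006186
```

The collar has stopped hard at TCP z=0.063, exactly 9 mm below the pin stop, with 16 N against a 7 N spring. One last look to confirm.

```bash
python3 - <<'E'
from h import *
S0=dict(np.load('/tmp/side.npz'))
S=grab('side');T=grab('top')
H,W=S['depth'].shape; vv,uu=np.mgrid[:H,:W]
fl=H/2/np.tan(np.radians(S['fov_y'])/2)
c=S['color'].astype(int); m=(c[...,2]>110)&(c[...,0]<90)&(c[...,1]<150)&(uu>220)&(uu<275)&(vv>215)&(vv<275)
d=S['depth'];X=(np.stack([(uu-S['cx'])/fl*d,(vv-S['cy'])/fl*d,d],-1)-S['t'])@S['R']
z=X[m][:,2]; print('blue z pct',np.percentile(z,[5,50,90,97]).round(4),'rows',vv[m].min(),vv[m].max())
o=bot.observe();print(o['clock'],o['position'],o['force'])
cv2.imwrite('pics/end.png',cv2.cvtColor(S['color'][130:350,110:400],cv2.COLOR_RGB2BGR).repeat(2,0).repeat(2,1))
E
```

```text
blue z pct [0.0391 0.0577 0.0726 0.0738] rows 240 269
11.55 [ 0.53334914 -0.0859673   0.06308251] [-4.77869627 -0.14879239 16.08995049]
```

View pics/end.png

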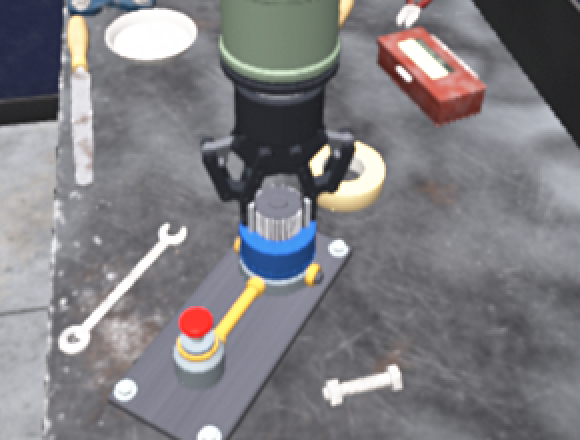

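The collar shoulder now measures z≈0.0725 (84−12=72 mm expected). The grip holds the knurling, the vent head (about (197,322) in the crop) is up, and the spanner, bolt and tape are undisturbed.

```bash
python3 -c "
from workcell import bot; print(bot.job_done()); o=bot.observe(); print(o['clock'],o['position'],o['force'])"
```

```text
the job is handed in; nothing more can be done
None
the job is handed in; nothing more can be done
```

The filter is closed up and handed in at about 11.6 s, with the arm still gripping the collar and holding it down.

- **Vent:** I pressed the red plunger to its hard stop with the closed fingertips, then let go. The side camera shows its head back where it started.
- **Collar:** I gripped the knurling, pressed it onto the pins (12–15 N) and turned it about 56° until the keyways dropped over them. I then pushed it home.
- **Last checks:** The collar stopped hard 9 mm below the pin stop. The arm was still pushing with about 16 N against the 7 N spring. The camera depth put the shoulder about 72.5 mm above the bench, against 72 mm expected. In the last side picture the spanner, bolt and tape look where they were. I judged that by eye and did not measure them.

**What disagreed or went less well:**
- **Force on the vent:** My confirming push peaked at about 103 N vertical at the wrist, roughly 107 N in total. That is under the 120 N limit but more than intended, and I backed off at once.
- **Tool height:** The fingertips sat about 25 mm higher relative to the reported tool position than the description says. I worked from the camera and contact readings instead.
- **Grip width:** It read 43.7 mm on the knurling described as 46 mm.

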